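# Isolate the garage compressor and reset its air throttle valve

### The job

Switch the air compressor off at its isolator: swing the red isolator handle a quarter turn anticlockwise until it snaps into the off position at the white mark. Then wind the blue valve wheel clockwise by its red spinning handle until it comes up against its closed stop, and back it off anticlockwise exactly two full turns. Finish still gripping the valve's red handle between the fingers, keeping it still there so that a colleague can tighten the lock nut; leave everything else on the bench where it is.

Things in the scene. Friction and masses are not known exactly. Their poses are not given: they have to be found in the camera images.
- iso_base: Power isolator's fixed grey box, 130 (x) x 120 (y) x 72 mm high, yellow disc on top reaching 75 mm; origin under its centre, on the handle's axis. White mark on its top towards -x: off place; green mark towards +y: on place. A steel conduit leaves at +x and enters the bench 95 mm from the axis.
- isolator_axis (a point): Point on the upright turning axis of the red isolator handle, 110 mm above the bench, level with the middle of the handle's blade; axes as the box's.
- isolator_tip (a point): Point in the middle of the red isolator handle's blade, 65 mm from its turning axis, 110 mm above the bench. The blade is 14 mm thick, runs radially out to 80 mm from the axis and is 40 mm high (90 to 130 mm above the bench). A red boss 44 mm across sits at its root.
- isolator (a joint): Isolator handle angle, rad: 0 = on (blade over the green mark, along the box's +y), 1.571 = off (white mark, box's -x); grows anticlockwise from above. Rigid stops at both ends. An over-centre spring pulls it to the nearer end: turning takes up to about 0.2 N m, and past half way it snaps on by itself. Starts on.
- valve_base: Fixed brass valve under the wheel; origin under its centre, on the wheel's axis. Foot plate 100 (x) x 120 (y) mm; copper pipe (top 58 mm up) enters the bench 85 mm either side along y. A yellow tab 98 mm up, under the wheel, points along -x to 86 mm from the axis: the handle stands over it at the closed stop.
- valve_center (a point): Point on the blue wheel's upright turning axis, 168 mm above the bench, level with the middle of its red handle; axes as the valve base's. Wheel rim 116 mm across outside, 12 mm thick, top 134 mm above the bench; hub 26 mm across up to 138 mm, stem nut up to 144 mm.
- handle_grip (a point): Middle of the red round handle upright on the wheel's rim: 22 mm in diameter, 52 mm from the wheel's axis, from 138 to 192 mm above the bench; this point at 168 mm. It spins freely about its own upright axis, so it can be gripped and carried round in a circle without turning the hand.
- valve (a joint): Valve wheel opening, rad: 0 = closed stop (rigid; handle over the yellow tab), growing anticlockwise from above as it opens and counting on over several turns (12.566 = two turns, far stop 31.4). Stays where it is left, about 0.06 N m of friction. Starts 0.2 to 0.8 turns open.
- valve_handle: The same red spinning handle as a part: its origin is the centre of its underside on the handle's axis, 138 mm above the bench.
- spanner: Steel spanner lying flat on the bench, a bystander; origin under its middle.
- puck: Black rubber puck, 76 mm across, 25 mm high, a bystander; origin under its centre.
- lube_can: Green spray can with a red cap, 52 mm across, 150 mm high, standing, a bystander; origin under its centre.
- mug: Blue ceramic mug, 80 mm across, 90 mm high, a bystander; origin under its centre.
- tyre_lever: Orange plastic tyre lever, 120 x 16 x 7 mm, lying flat, a bystander; origin under its middle.
- pedal: Black bicycle pedal, about 90 x 90 x 22 mm with a steel spindle, lying flat, a bystander; origin under its middle.
- parts_tray: Blue open tray of small hardware, 140 x 200 x 40 mm, a bystander; origin under its centre.

How it is judged:
On the way, in this order (a step that is already met when the one before it is completed fails the run):
1. the isolator handle is in its off detent (value of joint isolator above 1.45 rad), for 0.2 s.
2. the valve wheel is wound fully clockwise against its closed stop (value of joint valve below 0.1 rad), for 0.2 s.
At the end, for the whole second after the job is handed in: Isolator within 0.12 rad of its off stop; the valve, having been closed to its stop, is open two turns (12.566 rad) within 0.2 rad and still; the fingers press on its red handle with more than 2 N, the grasp point within 30 mm of the handle's middle (value of joint isolator above 1.45 rad and value of joint valve between 12.366 and 12.766 rad and velocity of joint valve between -0.1 and 0.1 rad/s and contact force between the fingers and valve_handle above 2 N and distance between the grasp point and handle_grip below 0.03 m); the arm keeps its last pose, push and grip.
It fails at once if a bystander on the bench was disturbed (moved more than 25 mm) (distance of any of spanner, puck, lube_can, mug, tyre_lever, pedal, parts_tray from where it was at the start of the episode above 0.025 m).
It also fails if it takes over 66 s, if anything falls off the work surface, if the arm or the gripper's body presses on something with over 40 N, if the wrist force passes 120 N, or if a joint passes its speed limit or range.

### The arm

A 6-joint arm with a two-finger parallel gripper is mounted at the origin on the work surface. World frame = base frame: x ahead of the robot, y to its left, z up, the work surface at z = 0. Lengths are in m, angles in rad, forces in N, time in s.
With the tool pointing down it reaches from about 0.325 to 0.875 m from the base axis. Payload 4.4 kg.
Tool frame: the origin (TCP) lies at the very end of the fingers, on their centre line; the grasp point (between the pads) lies 19 mm behind it; z points along the fingers, y is the line along which they close (so a half turn about z gives the same grasp; the last joint's range is limited). The gripper opens to 85 mm and grips with 20 to 120 N. Pads are 22 mm wide; open, the fingers measure 114 mm over their backs; the gripper's body (76 mm by 85 mm) begins 54 mm behind the grasp point. The pads swing forward as they close: fully open they stand 13 mm farther back than shut.
Start: joints at [1.151, 0.207, 1.542, -0, 1.393, -0.15], TCP at [0.153, 0.554, 0.231] pointing down, gripper open.
Joint ranges: [-2.73, 2.73], [-0.86, 2.22], [0.23, 2.46], [-1.11, 4.25], [0.08, 2.63], [-2.82, 2.82]. Speed limits (rad/s): [2.79, 2.79, 3.14, 3.14, 3.14, 3.14].

### API

Orientations are given as [roll, pitch, yaw] about the fixed x, y, z axes, in that order (R = Rz(yaw) Ry(pitch) Rx(roll)).
In Python, from bench import readout, camera, camera_params, finish_job gives the robot as it stands.
- The arm moves only by the tool servo_tool, never from a script. Its argument "series" is text: rows parted by semicolons, each of 7 numbers parted by spaces: the finger opening in mm, from 0 to 85.4, then the shift along the world's x, y, z in mm, then the turn, a rotation vector about the world's x, y, z in degrees. A call has 1 to 10 rows; each row shifts and turns the commanded pose from where the row before left it; what a row does not reach is not made up. A row lasts 1/10 s, in which the tool goes at most 50 mm and 8.59 degrees, less where a joint would pass 70% of its speed; a pose out of reach is approached as far as the arm can. A call with a gripper value outside its range is refused whole. The fingers move at their own pace and stop on an object; "grip_force" is the grip in N (left out, the last holds). Time passes only in rows, so rows that do not move let the fingers close. It gives the time, the measured TCP pose, the force, the opening and the grip force at its end, in the units of the state.
- readout.get_state(): the state, without advancing time (a new reading comes with each control period).
- camera(name): name is "side" or "top"; returns the picture (384x512x3 uint8, red, green, blue); there is no depth.
- camera_params(name): a dict with "fx", "fy", "cx", "cy" (pixels), "rvec" (rotation vector, rad) and "tvec" (3), from world to camera coordinates, as OpenCV has them. Camera axes: x right, y down, z forward; pixel columns grow to the right and rows downward; lengths in m; the calibration is good to about 2 mm. A picture is of the moment at which its call begins. camera_params takes no time and is no camera call.
- finish_job(): hands the job in; it is judged then, once.
The state is a dict: "clock": time; "qpos": joint angles; "joint_vel": joint speeds; "joint_efforts": joint torques, N m; "tool_pos": TCP position; "ee_rot": TCP orientation; "contact_force": force on the tool from outside, world axes, zero at the start; "moment": the same for the moment, N m; "width": finger opening in m; "finger_force": force on a finger pad.
Only numpy, scipy, OpenCV 4.12 (cv2) and the standard library are available. Lean on these libraries where they do the work, as an engineer would, in place of code of your own. Each camera call takes 0.05 s, during which the arm holds its last target. There are 200 camera calls.

## Working session

There is one attempt and no reset: what is moved stays moved. The work goes in short steps, Python scripts to look and compute and a tool call to move; the robot and the scene stay as the last step left them, time stands still between calls to the robot, and variables do not carry over. Pictures are saved under pics/ and viewed, at most 10 in all, crops included, and the job is handed in when it is done.

Besides the shell and the picture viewer there is one more tool, called after "Request:" as a command line: name --argument value ..., lists and objects as JSON in quotes. servo_tool: Moves the arm, as the interface text tells. Its arguments: {"type":"object","properties":{"series":{"type":"string"},"grip_force":{"type":"number"}},"required":["series"]}

```bash
ls; mkdir -p pics
cat > h.py <<'E'
import numpy as np, cv2
from bench import readout, camera, camera_params, finish_job
def P(n):
    p=camera_params(n); K=np.array([[p['fx'],0,p['cx']],[0,p['fy'],p['cy']],[0,0,1.]])
    R=cv2.Rodrigues(np.array(p['rvec'],float))[0]; return K,R,np.array(p['tvec'],float).ravel()
def ray(n,uv):
    K,R,t=P(n); d=R.T@np.linalg.inv(K)@np.array([uv[0],uv[1],1.]); return -R.T@t,d
def onz(n,uv,z):
    c,d=ray(n,uv); return c+d*(z-c[2])/d[2]
def proj(n,X):
    K,R,t=P(n); q=K@(R@np.array(X)+t); return q[:2]/q[2]
def tri(a,uva,b,uvb):
    c1,d1=ray(a,uva);c2,d2=ray(b,uvb)
    A=np.stack([d1,-d2],1); s=np.linalg.lstsq(A,c2-c1,rcond=None)[0]
    p,q=c1+d1*s[0],c2+d2*s[1]; return (p+q)/2,np.linalg.norm(p-q)
def save(f,im): cv2.imwrite('pics/'+f,im[:,:,::-1])
E
python3 - <<'E'
from h import *
for n in('top','side'):
    im=camera(n); np.save(n+'.npy',im); save(n+'0.png',im); print(n,ray(n,(256,192)))
print(readout.get_state())
E
```

```text
pics
top (array([ 0.47454815, -0.00695573,  1.45366788]), array([ 0.04238963, -0.00154322, -0.9992729 ]))
side (array([ 0.16176842, -0.65131802,  0.81252127]), array([ 0.39249554,  0.63204503, -0.66833655]))
{'clock': 0.1, 'qpos': array([ 1.15052793e+00,  2.07341277e-01,  1.54286622e+00,  1.18597598e-05,
        1.39350591e+00, -1.50538369e-01]), 'joint_vel': array([ 6.56309801e-04, -1.81136775e-04, -2.88752866e-03,  1.18340110e-03,
        1.38374435e-05,  5.38206123e-04]), 'joint_efforts': array([ 3.71708102e-04, -3.84091973e+01, -2.92551005e+01, -3.61438688e-04,
        4.94765234e-03, -1.71071895e-05]), 'tool_pos': array([0.15295694, 0.55354703, 0.23021205]), 'ee_rot': array([-3.13949764e+00, -3.29587017e-04,  2.87186018e+00]), 'contact_force': array([0.34975802, 0.23465319, 0.43475069]), 'moment': array([ 0.00694113, -0.00055259,  0.04177674]), 'finger_force': 0.0, 'width': 0.08541959484413471}
```

View pics/top0.png

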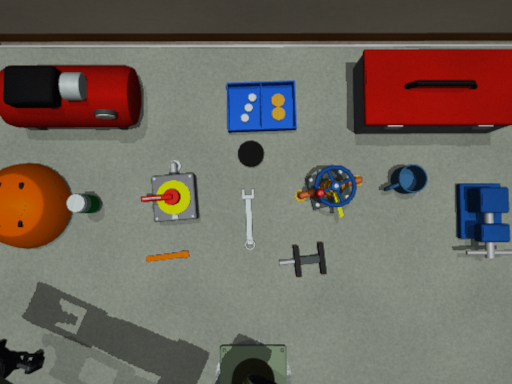

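View pics/side0.png

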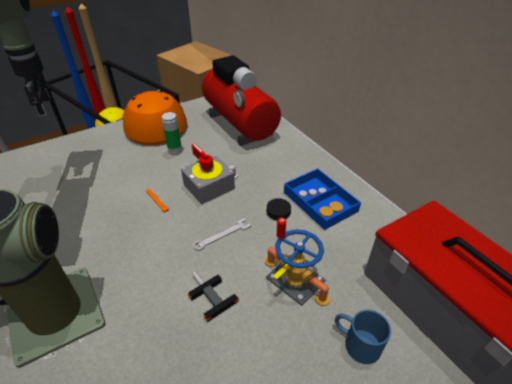

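The top view has +x up and +y left. The isolator's yellow disc is at (174,198) and its blade reaches left to (142,198). The blue wheel is at about (333,187), its red handle at (320,193), and the yellow tab points down to (341,211). In the side view the red valve handle is at (281,228) and the isolator at (207,165).

Run:
```python
from h import *
def blobs(n,lo,hi,box,amin=12):
    im=np.load(n+'.npy'); h=cv2.cvtColor(im,cv2.COLOR_RGB2HSV); m=cv2.inRange(h,lo,hi)
    if lo[0]==0: m|=cv2.inRange(h,(172,lo[1],lo[2]),(180,255,255))
    k=np.zeros_like(m);x0,y0,x1,y1=box;k[y0:y1,x0:x1]=m[y0:y1,x0:x1]
    N,l,s,c=cv2.connectedComponentsWithStats(k)
    out=[]
    for i in range(1,N):
        if s[i][4]>=amin: print(n,lo[0],s[i],c[i].round(1)); out.append((l==i))
    return out
R=((0,150,60),(6,255,255));Y=((24,150,80),(34,255,255));B=((102,120,50),(118,255,255))
T=(130,150,380,230)
for n,bi,bv in(('top',(130,160,205,230),(290,155,365,225)),('side',(175,135,245,205),(255,205,335,310))):
    for c in(R,Y):
        print('iso');blobs(n,*c,bi)
    for c in(R,Y,B):
        print('valve');o=blobs(n,*c,bv)
    ms=max(o,key=lambda a:a.sum()).astype(np.uint8)
    cs=max(cv2.findContours(ms,0,2)[0],key=len); print('wheel ell',n,cv2.fitEllipse(cv2.convexHull(cs)))
a=[cv2.resize(np.load('top.npy')[y:y+90,x:x+90],(390,390),interpolation=cv2.INTER_CUBIC) for x,y in((125,150),(285,150))]
b=[cv2.resize(np.load('side.npy')[y:y+90,x:x+90],(390,390),interpolation=cv2.INTER_CUBIC)[:200 if 0 else 390] for x,y in((165,125),(255,210))]
save('crop_top.png',np.hstack(a)); save('crop_side.png',np.hstack(b))
```

```text
iso
top 0 [141 189  38  16 257] [166.  196.8]
iso
top 24 [157 180  33  34 645] [174.4 196.9]
valve
top 0 [316 189   9   8  53] [319.9 192.6]
valve
top 24 [295 191   5  11  20] [296.2 196.5]
top 24 [333 192   7  11  47] [335.7 197.2]
top 24 [338 207   6  10  41] [340.3 211.5]
valve
top 102 [314 165  42  42 639] [335.7 185.3]
wheel ell top ((334.6811828613281, 185.7557830810547), (41.62804412841797, 41.88982009887695), 149.20608520507812)
iso
side 0 [192 145  21  26 245] [203.  158.5]
iso
side 24 [192 161  30  19 319] [207.  171.2]
valve
side 0 [277 217   9  22 152] [280.9 227.3]
valve
side 24 [274 264  15  15 105] [280.8 271.2]
valve
side 102 [298 205  37  24 406] [318.6 215.1]
side 102 [276 230  48  38 650] [300.  249.3]
wheel ell side ((299.2527770996094, 248.3017120361328), (37.28544998168945, 47.52519226074219), 98.44911193847656)
```

View pics/crop_top.png

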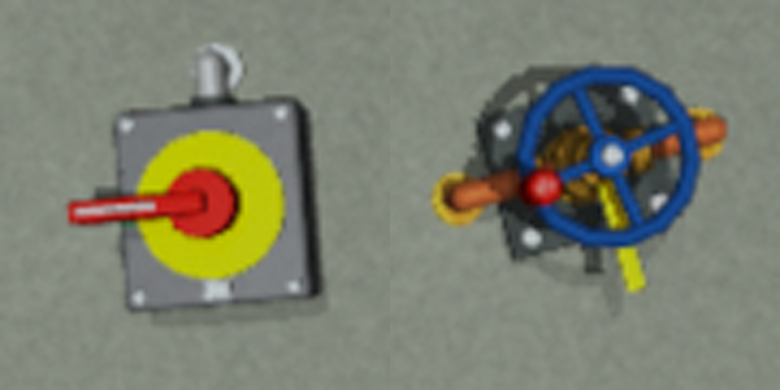

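View pics/crop_side.png

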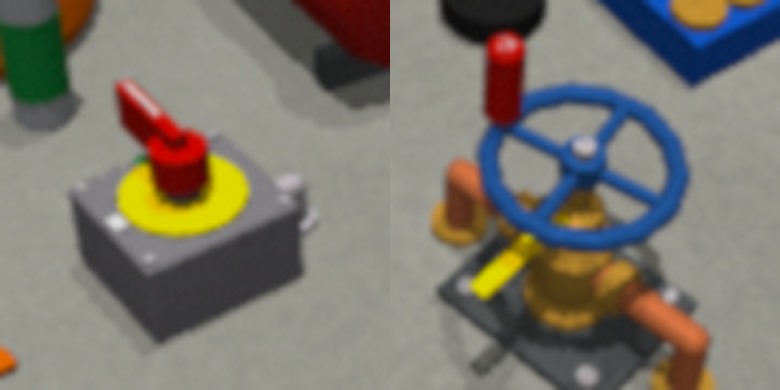

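The crops (4.33× scale) show the isolator's disc, boss and blade tip clearly. For the valve, the wheel nut is at top (336.2,185.8) / side (299.5,243.9). The handle top is at top (320.1,193.2) / side (281.8,220), and the tab end at top (341.5,216).

Run:
```python
from h import *
def s(l,a,b):
    X,e=tri('top',a,'side',b); print(l,(X*1000).round(1),'gap',round(e*1000,1))
tc=lambda x,y,o:(o[0]+x/4.333-.4,o[1]+y/4.333-.4)
A,B=(125,150),(285,150);C,D=(165,125),(255,210)
s('disc',(174.0,196.9),tc(183,193,C))
s('boss top',tc(203,200,A),tc(178,144,C))
s('blade tip top',tc(72,210,A),tc(122,90,C))
s('nut',tc(222,155,B),tc(193,146,D))
s('handle top',tc(153,186,B),tc(117,42,D))
s('wheel',(334.7,185.8),(299.25,248.3))
s('tab end',tc(244,287,B),tc(481-390,292,D))
print('by height: nut',onz('top',tc(222,155,B),.144),'wheel',onz('top',(334.7,185.8),.13),onz('side',(299.25,248.3),.13),'htop',onz('top',tc(153,186,B),.192),onz('side',tc(117,42,D),.192))
print('tab',onz('top',tc(244,287,B),.098),onz('side',tc(91,292,D),.1))
print('disc',onz('top',(174.0,196.9),.075),'tip',onz('top',tc(72,210,A),.13),'boss',onz('top',tc(203,201,A),.13))
print('box top corners',[onz('top',tc(*c,A),.072)[:2].round(3) for c in((120,112),(300,100),(130,308),(315,292))])
for l,z,u in(('mug',.09,(408,178)),('puck',.025,(251,153)),('tray',.04,(262,107)),('lube',.15,(76,204)),('pedal',.02,(304,260)),('lever',.005,(168,256)),('spanner',0,(249,218))): print(l,onz('top',u,z)[:2].round(3))
```

```text
disc [519.7 220.5  74.7] gap 0.2
boss top [520.8 220.4 118.9] gap 1.5
blade tip top [514.7 302.1 119.3] gap 1.5
nut [ 547.3 -222.   141.4] gap 0.4
handle top [ 527.2 -173.4  190.1] gap 1.7
wheel [ 547.9 -222.4  123.2] gap 1.5
tab end [ 467.  -243.5   93.6] gap 2.4
by height: nut [ 0.54730567 -0.22166621  0.144     ] wheel [ 0.54693611 -0.22089195  0.13      ] [ 0.54478028 -0.2270138   0.13      ] htop [ 0.52635894 -0.17273921  0.192     ] [ 0.5267761  -0.17529159  0.192     ]
tab [ 0.4660238  -0.24214182  0.098     ] [ 0.46535442 -0.24769937  0.1       ]
disc [0.5198138  0.22040336 0.075     ] tip [0.51507243 0.29933503 0.13      ] boss [0.52047346 0.21820271 0.13      ]
box top corners [array([0.58 , 0.282]), array([0.588, 0.166]), array([0.454, 0.275]), array([0.464, 0.155])]
mug [ 0.57  -0.431]
puck [0.649 0.005]
tray [ 0.781 -0.027]
lube [0.499 0.467]
pedal [ 0.338 -0.147]
lever [0.35  0.248]
spanner [0.46  0.012]
```

Request:
servo_tool --series "0 20 -14 0 0 0 0;0 42 -28 0 0 0 0;0 42 -28 0 0 0 0;0 42 -28 0 0 0 0;0 42 -28 0 0 0 0;0 42 -28 0 0 0 0;0 42 -28 0 0 0 0;0 42 -28 0 0 0 0;0 42 -28 0 0 0 0;0 42 -28 0 0 0 0" --grip_force 40

```text
clock: 1.1
tool_pos: [0.5488, 0.289, 0.2307]
ee_rot: [-3.141, -0.001, 2.872]
contact_force: [-0.2, 1.7, 0.4]
width: 0.0002
finger_force: 0.0
```

Request:
servo_tool --series "0 5 -9 -20 0 0 0;0 0 0 -40 0 0 0;0 0 0 -40 0 0 0;0 0 0 -30 0 0 0;0 0 0 0 0 0 0"

```text
clock: 1.6
tool_pos: [0.5477, 0.2796, 0.0948]
ee_rot: [-3.134, -0.011, 2.871]
contact_force: [-0.6, 0.7, -0.8]
width: -0.0001
finger_force: 0.0
```

Request:
servo_tool --series "0 0 0 0 0 0 0;0 0 0 0 0 0 0"

```text
clock: 1.8
tool_pos: [0.5544, 0.2823, 0.1037]
ee_rot: [3.139, 0.004, 2.872]
contact_force: [-0.0, -0.4, 0.8]
width: 0.0001
finger_force: 0.0
```

Run:
```python
from h import *
print(readout.get_state())
for k,c0,r,angs in(('iso',(519.8,220.5),64,range(64,153,11)),):
    p=[np.array(c0)+r*np.array([np.cos(np.radians(a)),np.sin(np.radians(a))]) for a in angs]
    print(np.round(p),np.diff(p,axis=0).round())
```

```text
{'clock': 1.8, 'qpos': array([ 3.31941864e-01,  4.27266865e-01,  1.53370661e+00, -2.92898414e-05,
        1.17630658e+00, -9.69216962e-01]), 'joint_vel': array([-0.00042297, -0.01381686, -0.00963775, -0.00030473, -0.00044896,
       -0.00024922]), 'joint_efforts': array([-2.70871329e-02, -4.31883466e+01, -2.51425105e+01, -2.92615165e-03,
        4.98117961e-02,  1.46684482e-05]), 'tool_pos': array([0.55444387, 0.28228279, 0.10374763]), 'ee_rot': array([3.13917428, 0.00357082, 2.87196203]), 'contact_force': array([-0.00749812, -0.4256502 ,  0.82178882]), 'moment': array([ 0.00703609,  0.03489503, -0.01863239]), 'finger_force': 0.0, 'width': 0.00011817802290936113}
[[548. 278.]
 [536. 282.]
 [524. 284.]
 [512. 284.]
 [500. 281.]
 [489. 276.]
 [479. 270.]
 [470. 261.]
 [463. 251.]] [[-11.   4.]
 [-12.   2.]
 [-12.  -0.]
 [-12.  -3.]
 [-11.  -5.]
 [-10.  -7.]
 [ -9.  -9.]
 [ -7. -10.]]
```

Request:
servo_tool --series "0 -9 0 0 0 0 0;0 -11 0 0 0 0 0;0 -12 2 0 0 0 0;0 -12 0 0 0 0 0;0 -12 -3 0 0 0 0;0 -11 -5 0 0 0 0;0 -10 -7 0 0 0 0;0 -9 -9 0 0 0 0;0 -7 -10 0 0 0 0;0 0 0 0 0 0 0"

```text
clock: 2.8
tool_pos: [0.4572, 0.2487, 0.1007]
ee_rot: [-3.14, -0.003, 2.871]
contact_force: [0.3, 0.4, 0.5]
width: 0.0001
finger_force: 0.0
```

Run:
```python
from h import *
t=camera('top');s=camera('side')
save('iso.png',np.hstack([cv2.resize(a,(390,390),interpolation=cv2.INTER_CUBIC) for a in(t[140:240,110:210],s[115:215,155:255])]))
print(readout.get_state()['tool_pos'])
```

```text
[0.45931569 0.24962499 0.10137576]
```

View pics/iso.png

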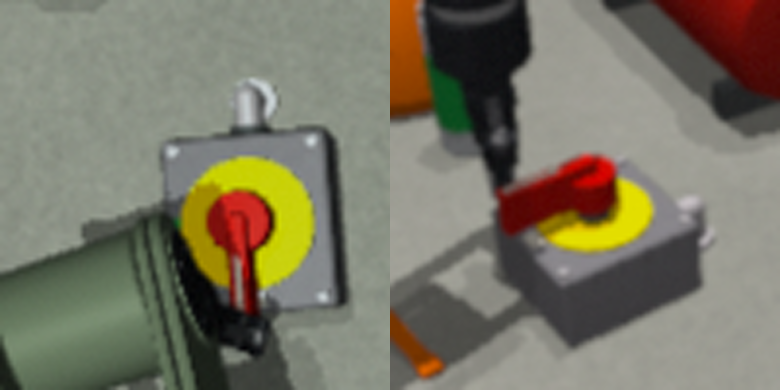

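The blade now lies over the white mark towards -x (top crop 243,300), so the isolator is off. Next I retract upwards and go over to the valve.

Request:
servo_tool --series "0 -4 10 10 0 0 0;0 0 0 40 0 0 0;0 0 0 45 0 0 0;0 0 0 40 0 0 0;85 0 -20 15 0 0 0;85 8 -42 0 0 0 0;85 8 -42 0 0 0 0;85 8 -42 0 0 0 0;85 8 -42 0 0 0 0;85 8 -42 0 0 0 0"

```text
clock: 3.9
tool_pos: [0.4965, 0.0289, 0.2525]
ee_rot: [3.141, 0.002, 2.873]
contact_force: [0.5, -0.3, -0.4]
width: 0.0845
finger_force: 0.0
```

Request:
servo_tool --series "85 8 -42 0 0 0 0;85 8 -42 0 0 0 0;85 8 -42 0 0 0 0;85 8 -42 0 0 0 0;85 8 -36 0 0 0 0;85 0 0 0 0 0 0;85 0 0 0 0 0 0;85 0 0 0 0 0 0"

```text
clock: 4.7
tool_pos: [0.5359, -0.1731, 0.2516]
ee_rot: [3.141, -0.0, 2.873]
contact_force: [0.2, 0.4, 0.1]
width: 0.0849
finger_force: 0.0
```

Request:
servo_tool --series "85 -9 -1 -15 0 0 0;85 0 0 -30 0 0 0;85 0 0 -30 0 0 0;85 0 0 -18 0 0 0;85 0 0 -7 0 0 0;85 0 0 0 0 0 0;85 0 0 0 0 0 0"

```text
clock: 5.4
tool_pos: [0.5276, -0.1751, 0.1526]
ee_rot: [-3.141, 0.002, 2.873]
contact_force: [-0.6, 0.7, 0.1]
width: 0.085
finger_force: 0.0
```

Run:
```python
from h import *
s=camera('side');t=camera('top');print(readout.get_state()['tool_pos'])
save('valve1.png',np.hstack([cv2.resize(a,(390,390),interpolation=cv2.INTER_CUBIC) for a in(t[140:240,280:380],s[185:315,230:360])]))
```

```text
[ 0.5278874  -0.17562717  0.15306828]
```

View pics/valve1.png

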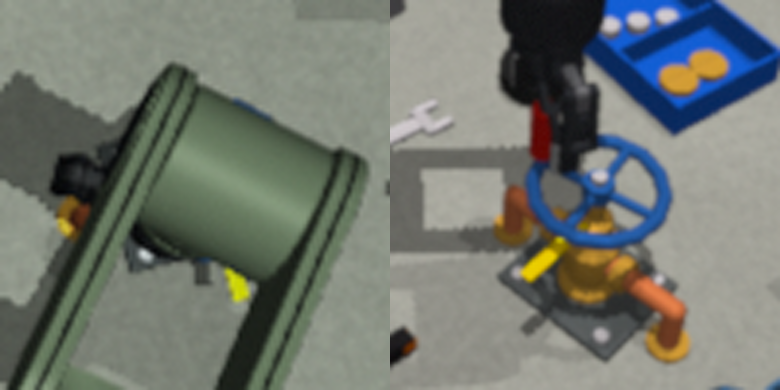

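The red handle (side crop 540,130) stands between the open fingers, above the wheel. Close on it.

Request:
servo_tool --series "0 0 0 0 0 0 0;0 0 0 0 0 0 0;0 0 0 0 0 0 0;0 0 0 0 0 0 0;0 0 0 0 0 0 0;0 0 0 0 0 0 0;0 0 0 0 0 0 0" --grip_force 50

```text
clock: 6.2
tool_pos: [0.5268, -0.1757, 0.1515]
ee_rot: [-3.141, 0.0, 2.872]
contact_force: [-1.4, -1.0, 2.0]
width: 0.0205
finger_force: 49.0
```

Run:
```python
from h import *
s=readout.get_state();print(s['tool_pos'],s['width'],s['finger_force'],s['contact_force'])
c=np.array([547.2,-222.]);a0=np.degrees(np.arctan2(*(s['tool_pos'][:2]*1000-c)[::-1]));print(a0,np.linalg.norm(s['tool_pos'][:2]*1000-c))
def rows(a,b,st):
    A=np.append(np.arange(a,b,st),b); p=np.round(c+52*np.stack([np.cos(np.radians(A)),np.sin(np.radians(A))],1))
    d=np.diff(p,axis=0).astype(int); print(len(d),'; '.join(f'0 {x} {y} 0 0 0 0' for x,y in d))
rows(113,-165.5+0,-15)
rows(194.5,194.5+360,15)
```

```text
[ 0.52675759 -0.17565318  0.15154549] 0.020462897926758785 48.975478795473464 [-1.37070002 -1.02535534  2.01916146]
113.80106626072194 50.65490907770977
19 0 13 3 0 0 0 0; 0 14 1 0 0 0 0; 0 13 -4 0 0 0 0; 0 11 -6 0 0 0 0; 0 10 -10 0 0 0 0; 0 7 -12 0 0 0 0; 0 4 -13 0 0 0 0; 0 0 -13 0 0 0 0; 0 -4 -13 0 0 0 0; 0 -6 -12 0 0 0 0; 0 -10 -10 0 0 0 0; 0 -11 -7 0 0 0 0; 0 -14 -3 0 0 0 0; 0 -13 -1 0 0 0 0; 0 -13 4 0 0 0 0; 0 -12 6 0 0 0 0; 0 -10 10 0 0 0 0; 0 -7 12 0 0 0 0; 0 -2 7 0 0 0 0
24 0 5 -13 0 0 0 0; 0 8 -10 0 0 0 0; 0 11 -9 0 0 0 0; 0 12 -5 0 0 0 0; 0 14 -2 0 0 0 0; 0 13 2 0 0 0 0; 0 13 5 0 0 0 0; 0 11 8 0 0 0 0; 0 8 11 0 0 0 0; 0 5 12 0 0 0 0; 0 2 14 0 0 0 0; 0 -1 13 0 0 0 0; 0 -6 13 0 0 0 0; 0 -8 10 0 0 0 0; 0 -10 9 0 0 0 0; 0 -13 5 0 0 0 0; 0 -13 2 0 0 0 0; 0 -14 -2 0 0 0 0; 0 -12 -5 0 0 0 0; 0 -11 -8 0 0 0 0; 0 -9 -11 0 0 0 0; 0 -5 -12 0 0 0 0; 0 -2 -14 0 0 0 0; 0 2 -13 0 0 0 0
```

Request:
servo_tool --series "0 13 3 0 0 0 0; 0 14 1 0 0 0 0; 0 13 -4 0 0 0 0; 0 11 -6 0 0 0 0; 0 10 -10 0 0 0 0; 0 7 -12 0 0 0 0; 0 4 -13 0 0 0 0; 0 0 -13 0 0 0 0; 0 0 0 0 0 0 0;0 0 0 0 0 0 0"

```text
clock: 7.2
tool_pos: [0.599, -0.2309, 0.1516]
ee_rot: [-3.141, 0.002, 2.87]
contact_force: [1.1, -1.1, 3.1]
width: 0.0207
finger_force: 49.3
```

Request:
servo_tool --series "0 -4 -13 0 0 0 0; 0 -6 -12 0 0 0 0; 0 -10 -10 0 0 0 0; 0 -11 -7 0 0 0 0; 0 -14 -3 0 0 0 0; 0 -13 -1 0 0 0 0; 0 -13 4 0 0 0 0; 0 -12 6 0 0 0 0; 0 0 0 0 0 0 0;0 0 0 0 0 0 0"

```text
clock: 8.2
tool_pos: [0.5147, -0.2638, 0.1515]
ee_rot: [3.139, -0.001, 2.872]
contact_force: [1.6, 4.0, 4.3]
width: 0.0209
finger_force: 49.7
```

Request:
servo_tool --series "0 -10 10 0 0 0 0; 0 -7 12 0 0 0 0; 0 -2 7 0 0 0 0; 0 0 0 0 0 0 0;0 0 0 0 0 0 0"

```text
clock: 8.7
tool_pos: [0.4972, -0.2367, 0.1515]
ee_rot: [-3.141, 0.004, 2.872]
contact_force: [5.1, -0.1, 1.3]
width: 0.0209
finger_force: 50.4
```

Request:
servo_tool --series "0 -1 3 0 0 0 0; 0 0 3 0 0 0 0; 0 0 3 0 0 0 0; 0 0 0 0 0 0 0;0 0 0 0 0 0 0"

```text
clock: 9.2
tool_pos: [0.4972, -0.2361, 0.1517]
ee_rot: [-3.127, 0.011, 2.871]
contact_force: [9.5, -21.6, -10.2]
width: 0.0206
finger_force: 49.8
```

At the stop: the tool didn't advance in y and the stop pushed back with 21 N. Now I release the overshoot and back off two turns.

Request:
servo_tool --series "0 1 -9 0 0 0 0;0 5 -13 0 0 0 0; 0 8 -10 0 0 0 0; 0 11 -9 0 0 0 0; 0 12 -5 0 0 0 0; 0 14 -2 0 0 0 0; 0 13 2 0 0 0 0; 0 13 5 0 0 0 0; 0 11 8 0 0 0 0; 0 8 11 0 0 0 0"

```text
clock: 10.2
tool_pos: [0.5919, -0.2506, 0.1516]
ee_rot: [-3.139, 0.001, 2.871]
contact_force: [-0.0, -2.9, 3.4]
width: 0.0204
finger_force: 51.4
```

Request:
servo_tool --series "0 5 12 0 0 0 0; 0 2 14 0 0 0 0; 0 -1 13 0 0 0 0; 0 -6 13 0 0 0 0; 0 -8 10 0 0 0 0; 0 -10 9 0 0 0 0; 0 -13 5 0 0 0 0; 0 -13 2 0 0 0 0; 0 -14 -2 0 0 0 0; 0 -12 -5 0 0 0 0"

```text
clock: 11.2
tool_pos: [0.5211, -0.1783, 0.1515]
ee_rot: [-3.141, 0.002, 2.872]
contact_force: [4.8, -5.0, 2.0]
width: 0.0208
finger_force: 51.2
```

Request:
servo_tool --series "0 -11 -8 0 0 0 0; 0 -9 -11 0 0 0 0; 0 -5 -12 0 0 0 0; 0 -2 -14 0 0 0 0; 0 2 -13 0 0 0 0; 0 0 0 0 0 0 0; 0 0 0 0 0 0 0"

```text
clock: 11.9
tool_pos: [0.4971, -0.236, 0.1515]
ee_rot: [3.14, 0.002, 2.871]
contact_force: [3.7, -0.4, 4.0]
width: 0.0207
finger_force: 51.5
```

One full turn, back at the same place. Second turn:

Request:
servo_tool --series "0 5 -13 0 0 0 0; 0 8 -10 0 0 0 0; 0 11 -9 0 0 0 0; 0 12 -5 0 0 0 0; 0 14 -2 0 0 0 0; 0 13 2 0 0 0 0; 0 13 5 0 0 0 0; 0 11 8 0 0 0 0; 0 8 11 0 0 0 0"

```text
clock: 12.8
tool_pos: [0.5917, -0.2508, 0.1516]
ee_rot: [-3.139, 0.0, 2.871]
contact_force: [1.9, -3.9, 4.6]
width: 0.0206
finger_force: 51.5
```

Request:
servo_tool --series "0 5 12 0 0 0 0; 0 2 14 0 0 0 0; 0 -1 13 0 0 0 0; 0 -6 13 0 0 0 0; 0 -8 10 0 0 0 0; 0 -10 9 0 0 0 0; 0 -13 5 0 0 0 0; 0 -13 2 0 0 0 0; 0 -14 -2 0 0 0 0; 0 -12 -5 0 0 0 0"

```text
clock: 13.8
tool_pos: [0.5207, -0.1786, 0.1515]
ee_rot: [-3.14, 0.001, 2.873]
contact_force: [5.0, -4.5, 2.5]
width: 0.0205
finger_force: 51.3
```

Request:
servo_tool --series "0 -11 -8 0 0 0 0; 0 -9 -11 0 0 0 0; 0 -5 -12 0 0 0 0; 0 -2 -14 0 0 0 0; 0 2 -13 0 0 0 0; 0 0 0 0 0 0 0; 0 0 0 0 0 0 0;0 0 0 0 0 0 0;0 0 0 0 0 0 0;0 0 0 0 0 0 0"

```text
clock: 14.8
tool_pos: [0.497, -0.2357, 0.1515]
ee_rot: [3.14, 0.001, 2.872]
contact_force: [4.7, 0.8, 4.8]
width: 0.0207
finger_force: 51.6
```

Run:
```python
from h import *
s=camera('side');t=camera('top');st=readout.get_state();print(st['tool_pos'],abs(st['joint_vel']).max(),st['finger_force'])
save('end.png',np.hstack([cv2.resize(a,(390,390),interpolation=cv2.INTER_CUBIC) for a in(t[100:290,120:310],s[115:315,180:380])]))
```

```text
[ 0.49696914 -0.23571512  0.15146619] 0.002472214319707092 51.584081263281405
```

View pics/end.png

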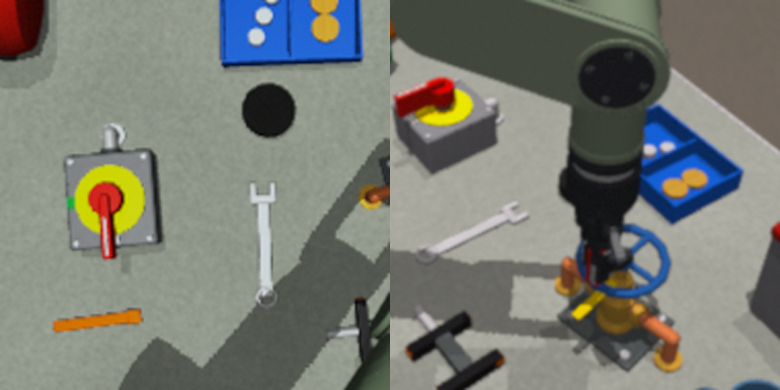

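The isolator blade is over the white mark (top crop 107,240), and the handle is held over the yellow tab (side crop 590,260). The bystanders in view haven't moved, and the tool is back within 0.5 mm of the stop position after two turns. Handing in.

```bash
python3 -c "from bench import finish_job; print(finish_job())"
```

```text
the job is handed in; nothing more can be done
None
```

The job is handed in (no verdict came back): the isolator is off, the valve was closed to its stop and backed off two full turns, the arm still grips the red handle at about 50 N, and nothing else on the bench appeared to move.

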